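# Open the microcentrifuge after its run

### The job

The centrifuge has finished its run and has to be opened for unloading. Lift the white slide box off its lid and set it down upright on the clear worktop beside the machine, then press the blue lid-release key firmly with a fingertip until the catch lets go and the lid pops ajar, without hammering it or pressing the green or red key. Then swing the lid all the way up until it rests open on its back stop, and leave everything else where it stands.

Things in the scene. Friction and masses are not known exactly. Their poses are not given: they have to be found in the camera images.
- centrifuge: White microcentrifuge with grey lid lip, fixed, 266 (x) x 206 (y) mm. Origin on the worktop; x to its back, y to its left seen from its front, z up; front edge x = -154, sides y = +-103. Front panel slopes up backwards at 0.349 rad, z = 46 to 86 mm. Shut lid: flat top z = 134 mm, x = -44 to 96, y = +-95. The worktop is bare from its left side to y = 250, x = -180 to 0.
- lid_key: Blue lid-release key, rightmost of three on the panel (seen from the front), pad 22 x 26 mm. Origin 3.5 mm below the centre of its top, z = outward panel normal (0.349 rad from vertical, towards the front), y = the machine's y. Pressed along -z it gives only 1.5 mm, yields from 2.5 N, frees the lid's catch at about 4.5 N, springs back when left. Over 40 N damages it.
- stop_key: Red stop key (white square), 55 mm from the blue key towards the machine's left; same size, origin and axes. Not to be pressed.
- start_key: Green start key (white triangle), 110 mm from the blue key towards the machine's left; same size, origin and axes. Not to be pressed.
- lid (a joint): Lid angle in rad: 0 shut and caught, about 0.36 when popped ajar by its spring lifter, 1.6 on the back stop. Opens upward about its hinge at the machine's back. Weighs 0.35 kg, damped (0.15 N m s/rad); below 1.3 it sinks back to ajar when left, beyond 1.45 it falls onto its stop and stays open.
- lid_hinge (a point): Middle of the lid's hinge line, at the machine's x = 100, y = 0, z = 106 mm. Its axes turn with the lid; y lies along the hinge.
- lid_lip (a point): Middle of the front edge of the lid's grey finger lip, 166 mm from the hinge line and 8.5 mm above it when shut; moves with the lid. Lip 90 mm wide (y), 9 thick, 22 out from the lid; can be hooked from below when ajar. A steel striker 12 mm wide, 14 long hangs under the lid, 40 mm behind the lip's edge, midway. Axes turn with the lid: x from lip to hinge, z out of its top.
- slide_box: White carton of microscope slides, 35 (x) x 83 (y) x 28 (z) mm, loose, lying on the closed lid; origin at the centre of its underside; weighs 80 to 170 g.
- amber_dropper: Small brown dropper bottle with black cap, 32 mm across, 69 high, loose; origin at the centre of its underside. Bystander.
- white_dropper: Small white dropper bottle with green cap, 32 mm across, 69 high, loose; origin at the centre of its underside. Bystander.
- tape_1: Roll of tape lying flat, 104 mm across, 25 high, loose; origin at the centre of its underside. Bystander.
- petri_1: Red petri dish with lid, 62 mm across, 12 high, loose; origin at the centre of its underside. Bystander.

How it is judged:
By the outcome, as a careful person would: the job done as asked, in the order asked, and still so for the second after the job is handed in, with the robot touching nothing.
It also fails if it takes over 64 s, if anything falls off the work surface, if the arm or the gripper's body presses on something with over 40 N, if the wrist force passes 120 N, or if a joint passes its speed limit or range.

### The arm

A 6-joint arm with a two-finger parallel gripper is mounted at the origin on a cart in front of the work surface, level with it; the furniture and walls round the work are solid. World frame = base frame: x ahead of the robot, y to its left, z up, the work surface at z = 0. Lengths are in m, angles in rad, forces in N, time in s.
With the tool pointing down it reaches from about 0.375 to 0.925 m from the base axis. Payload 5.7 kg.
Tool frame: the origin (TCP) lies at the very end of the fingers, on their centre line; the grasp point (between the pads) lies ctrl.hold_point_z behind it (ctrl.hold_point_z is the distance from the TCP to the grasp point, in m); z points along the fingers, y is the line along which they close (so a half turn about z gives the same grasp; the last joint's range is limited). The gripper opens to 88 mm and grips with 3 to 60 N. Pads are 20 mm wide; open, the fingers measure 115 mm over their backs; the gripper's body (75 mm by 178 mm) begins 61 mm behind the grasp point.
Start: joints at [-1.336, 0.359, 1.51, -0, 1.272, -0.115], TCP at [0.206, -0.564, 0.223] pointing down, gripper open.
Joint ranges: [-2.97, 2.97], [-1.01, 2.36], [0.21, 2.38], [-0.96, 4.11], [0.2, 2.71], [-2.98, 2.98]. Speed limits (rad/s): [2.39, 2.39, 3.14, 3.14, 3.14, 3.14].

### API

Orientations are given as a unit quaternion [w, x, y, z].
In Python, from workcell import ctrl gives the robot as it stands.
- The arm moves only by the tool step_arm, never from a script. Its argument "plan" is a list of rows, each an object with "slide": the shift along the tool's x, y, z in mm, a list of three; "angular": the turn, a rotation vector about the tool's x, y, z in degrees, a list of three; "grip": the opening, from 0 (shut) to 1 (fully open). A call has 1 to 8 rows; each row is the pose to reach, as a shift and turn from the pose commanded when the call began, along the tool's axes at that moment; what a row does not reach only later rows make up. A row lasts 1/8 s, in which the tool goes at most 62.5 mm and 10.7 degrees, less where a joint would pass 70% of its speed; a pose out of reach is approached as far as the arm can. A call with a gripper value outside its range is refused whole. The fingers move at their own pace and stop on an object; the grip force is fixed at half the most. Time passes only in rows, so rows that repeat a pose let the fingers close. It gives the time, the measured TCP pose, the force, the opening and the grip force at its end, in the units of the state.
- ctrl.get_obs(): the state, without advancing time (a new reading comes with each control period).
- ctrl.snapshot(name): name is "side" or "top"; returns a dict with "frame" (384x512x3 uint8, red, green, blue), "fx", "fy", "cx", "cy" (pixels), "R" (3x3) and "t" (3): a world point X has camera coordinates R X + t. Camera axes: x right, y down, z forward; pixel columns grow to the right and rows downward; lengths in m; the calibration is good to about 2 mm. A picture is of the moment at which its call begins. There is no depth.
- ctrl.job_done(): hands the job in; it is judged then, once.
The state is a dict: "clock": time; "joint_pos": joint angles; "joint_vel": joint speeds; "joint_torque": joint torques, N m; "tool_pos": TCP position; "tcp_rot": TCP orientation; "ft_force": force on the tool from outside, world axes, zero at the start; "torque": the same for the moment, N m; "finger_gap": finger opening in m; "grasp_force": force on a finger pad.
Only numpy, scipy, OpenCV 4.12 (cv2) and the standard library are available. Lean on these libraries where they do the work, as an engineer would, in place of code of your own. Each camera call takes 0.05 s, during which the arm holds its last target. There are 200 camera calls.

## Working session

There is one attempt and no reset: what is moved stays moved. The work goes in short steps, Python scripts to look and compute and a tool call to move; the robot and the scene stay as the last step left them, time stands still between calls to the robot, and variables do not carry over. Pictures are saved under pics/ and viewed, at most 10 in all, crops included, and the job is handed in when it is done.

Besides the shell and the picture viewer there is one more tool, called after "Call:" as name(argument=value, ...), one argument or row to a line, values as JSON. step_arm: Moves the arm, as the interface text tells. Its arguments: {"type":"object","properties":{"plan":{"type":"array","items":{"type":"object","properties":{"slide":{"type":"array","items":{"type":"number"}},"angular":{"type":"array","items":{"type":"number"}},"grip":{"type":"number"}}}}},"required":["plan"]}

```bash
mkdir -p pics; ls; python3 - <<'E'
from workcell import ctrl
import cv2,json,numpy as np
for n in ("side","top"):
    s=ctrl.snapshot(n); cv2.imwrite(f"pics/{n}0.png",cv2.resize(s["frame"][:,:,::-1],(800,600),interpolation=cv2.INTER_CUBIC))
    print(n,s["fx"],s["cx"],s["cy"],np.round(s["R"],4).tolist(),np.round(s["t"],4).tolist())
print(ctrl.hold_point_z); o=ctrl.get_obs(); print(o["clock"],o["tool_pos"],o["tcp_rot"],o["finger_gap"])
E
```

```text
pics
side 486.2942422673222 260.06680053207947 190.25191491248268 [[0.9842, -0.177, -0.0066], [-0.1138, -0.6029, -0.7897], [0.1358, 0.7779, -0.6135]] [-0.5238, 0.1654, 1.6073]
top 369.15810904182086 260.63564262425456 192.96405721365414 [[0.0285, -0.9995, 0.0147], [-0.9942, -0.0299, -0.103], [0.1034, -0.0117, -0.9946]] [-0.0016, 0.5536, 1.4059]
0.0187
0.1 [ 0.20546573 -0.56309349  0.22192626] [-7.86902961e-04  9.84743289e-01  1.74011588e-01 -4.59605961e-05] 0.08773711099524995
```

View pics/side0.png

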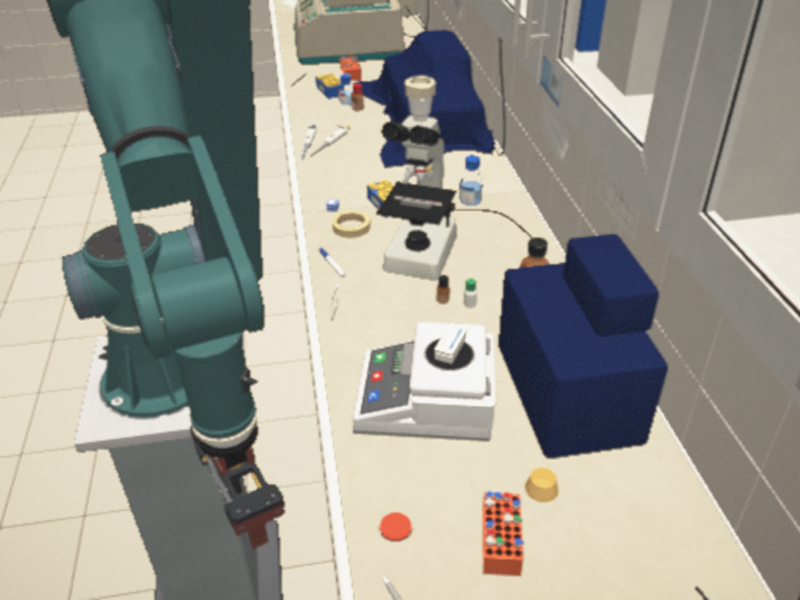

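View pics/top0.png

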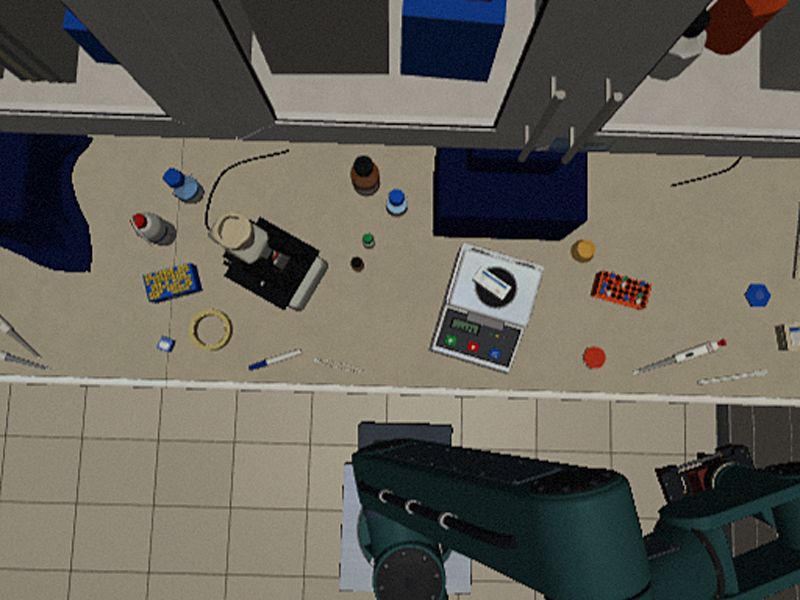

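The side view has the centrifuge at about (425,380) and the box on its lid at (450,345). The top view shows the machine at (487,307), the box at (491,282), and the keys at (452,341), (473,347) and (495,353). I'll enlarge both.

```bash
python3 - <<'E'
import cv2,numpy as np
from workcell import ctrl
a=ctrl.snapshot("top")["frame"][150:242,270:354,::-1]; b=ctrl.snapshot("side")["frame"][200:284,222:322,::-1]
a=cv2.resize(a,None,fx=5,fy=5,interpolation=cv2.INTER_CUBIC); b=cv2.resize(b,None,fx=3.8,fy=3.8,interpolation=cv2.INTER_CUBIC)
c=np.zeros((460,800,3),np.uint8); c[:,:420]=a; c[:b.shape[0],420:420+b.shape[1]]=b
cv2.imwrite("pics/crop.png",c); print(b.shape)
E
```

```text
(319, 380, 3)
```

View pics/crop.png

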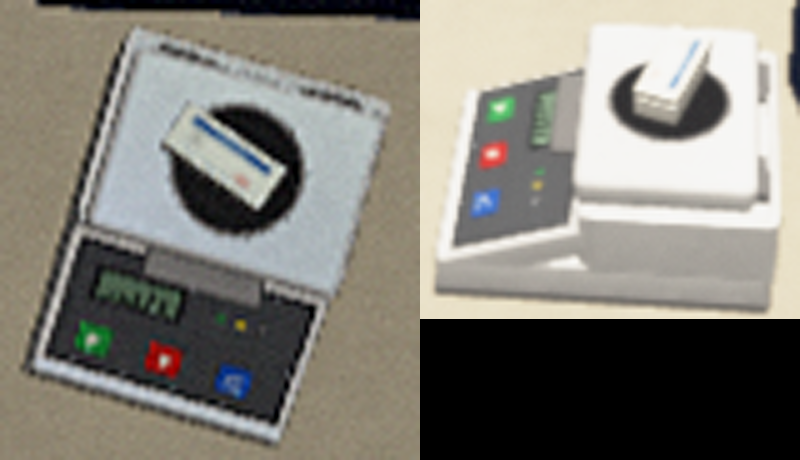

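```bash
cat > h.py <<'E'
import numpy as np
from workcell import ctrl
from scipy.optimize import least_squares
def cams():
    return {n:ctrl.snapshot(n) for n in ("top","side")}
def proj(s,X):
    c=np.atleast_2d(X)@np.array(s["R"]).T+s["t"]
    return np.c_[s["fx"]*c[:,0]/c[:,2]+s["cx"],s["fy"]*c[:,1]/c[:,2]+s["cy"]]
def ray(s,uv,z):
    R=np.array(s["R"]);C=-R.T@s["t"];d=R.T@[(uv[0]-s["cx"])/s["fx"],(uv[1]-s["cy"])/s["fy"],1]
    return C+d*(z-C[2])/d[2]
E
python3 - <<'E'
from h import *
S=cams(); T=lambda u,v:(u/5+269.6,v/5+149.6); D=lambda u,v:((u-420)/3.8+221.6,v/3.8+199.6)
fixed=[("top",(-154,103,30),T(27,370)),("top",(-154,-103,30),T(278,440)),("top",(-66,45,115),T(147,272)),("top",(-66,-45,115),T(258,303)),
("top",(-44,95,132),T(88,225)),("top",(-44,-95,132),T(334,295)),("side",(-154,-103,0),D(437,292)),("side",(112,-103,0),D(768,310)),("side",(-44,-95,132),D(577,192)),("side",(96,-95,132),D(757,203)),("side",(-44,95,134),D(590,30)),("side",(96,95,134),D(752,30))]
keys=[("top",T(233,381),0),("top",T(163,360),55),("top",T(93,341),110),("side",D(485,202),0),("side",D(492,154),55),("side",D(500,108),110)]
def W(p,m):
    m=np.array(m)/1000; c,s=np.cos(p[2]),np.sin(p[2]); return np.array([p[0]+c*m[0]-s*m[1],p[1]+s*m[0]+c*m[1],m[2]])
def K(p,dy): return (p[3],p[4]+dy,46+(p[3]+154)*.364+5)
def f(p):
    return np.concatenate([(proj(S[n],W(p,m))[0]-uv) for n,m,uv in fixed]+[(proj(S[n],W(p,K(p,dy)))[0]-uv) for n,uv,dy in keys])
r=least_squares(f,[.6,-.2,-.2,-125,-60],loss="soft_l1",x_scale=[.01,.01,.1,5,5])
print(r.x,np.round(r.fun if 0 else f(r.x).reshape(-1,2),1).tolist())
p=r.x; print("blue",W(p,K(p,0)),"lip",W(p,(-66,0,114.5)),"hinge",W(p,(100,0,106)))
q=[ray(S["top"],T(*c),.162) for c in((190,103),(286,168),(258,212),(162,150))]
q=np.array(q); print(q.round(4), q.mean(0)); e=(q[1]+q[2]-q[0]-q[3])/2; g=(q[0]+q[1]-q[2]-q[3])/2
print("box long dir",np.degrees(np.arctan2(e[1],e[0])),np.linalg.norm(e),np.linalg.norm(g),np.degrees(np.arctan2(g[1],g[0])))
q=[ray(S["side"],D(*c),.162) for c in((633,90),(678,105),(712,45),(672,38))];print(np.mean(q,0))
print("place",W(p,(-90,175,0)))
E
```

```text
[   0.558961     -0.18204408   -0.26044891 -119.5400062   -50.01557969] [[-0.3, -0.1], [0.9, 1.3], [-1.0, 0.4], [0.5, 1.2], [-0.3, -0.4], [1.1, 0.7], [-0.2, 2.3], [1.0, 2.7], [-0.7, -2.7], [1.1, -2.9], [0.6, -2.8], [2.4, -0.7], [0.5, 0.4], [0.5, 0.4], [0.5, 0.0], [-0.2, -0.9], [0.1, -0.8], [-0.1, -0.6]]
blue [ 0.43057282 -0.1995896   0.06354344] lip [ 0.49518689 -0.16504814  0.1145    ] hinge [ 0.65558845 -0.20779552  0.106     ]
[[ 0.6258 -0.1483  0.162 ]
 [ 0.5814 -0.2171  0.162 ]
 [ 0.5494 -0.1976  0.162 ]
 [ 0.5915 -0.1289  0.162 ]] [ 0.58705068 -0.17298935  0.162     ]
box long dir -122.20687032784346 0.08123539255959257 0.03839850423670614 -30.395796881543895
[ 0.58583657 -0.18392199  0.162     ]
place [0.51706131 0.01023024 0.        ]
```

```bash
cat >> h.py <<'E'
from scipy.spatial.transform import Rotation as Ro
def to(pos,xyaw=None,R=None):
    "slide(mm)/angular(deg) from measured pose; tool down with x axis at xyaw deg"
    o=ctrl.get_obs(); q=np.array(o["tcp_rot"]); A=Ro.from_quat(q[[1,2,3,0]])
    if R is None: R=A if xyaw is None else Ro.from_euler('z',xyaw,degrees=True)*Ro.from_euler('x',180,degrees=True)
    s=A.inv().apply(np.array(pos)-o["tool_pos"])*1000; a=(A.inv()*R).as_rotvec(degrees=True)
    print("slide",s.round(1),"ang",a.round(1)); return s,a
E
python3 -c "
from h import *
to((.5865,-.177,.21),58.5)"
```

```text
slide [ 490.3 -232.5   12.5] ang [ -0.   -0.  -38.5]
```

Call:
step_arm(
  plan=[
    {"slide": [25,-12,0],"angular": [0,0,-2],"grip": 1},
    {"slide": [75,-36,0],"angular": [0,0,-6],"grip": 1},
    {"slide": [125,-60,0],"angular": [0,0,-12],"grip": 1},
    {"slide": [177,-84,0],"angular": [0,0,-18],"grip": 1},
    {"slide": [229,-109,0],"angular": [0,0,-24],"grip": 1},
    {"slide": [282,-134,0],"angular": [0,0,-30],"grip": 1},
    {"slide": [335,-159,0],"angular": [0,0,-36],"grip": 1},
    {"slide": [388,-184,0],"angular": [0,0,-38.5],"grip": 1},
  ],
)

```text
clock: 1.3
tool_pos: [0.5083, -0.2564, 0.2228]
tcp_rot: [0.0, 0.872, 0.49, 0.0]
ft_force: [0.5, -0.4, -0.0]
finger_gap: 0.0878
grasp_force: 0.0
```

```bash
python3 -c "
from h import *
to((.5865,-.177,.21),58.5)"
```

```text
slide [108.5  25.5  12.8] ang [0.  0.  0.2]
```

Call:
step_arm(
  plan=[
    {"slide": [45,11,6],"angular": [0,0,0],"grip": 1},
    {"slide": [90,21,12],"angular": [0,0,0],"grip": 1},
    {"slide": [108,25,13],"angular": [0,0,0],"grip": 1},
    {"slide": [108,25,13],"angular": [0,0,0],"grip": 1},
  ],
)

```text
clock: 1.8
tool_pos: [0.5849, -0.1783, 0.2095]
tcp_rot: [-0.0, 0.872, 0.49, -0.0]
ft_force: [-0.6, -0.9, 0.5]
finger_gap: 0.0877
grasp_force: 0.0
```

```bash
python3 - <<'E'
from h import *
import cv2
S=cams()
a=S["top"]["frame"][140:242,270:354,::-1]; b=S["side"]["frame"][180:284,222:322,::-1]
a=cv2.resize(a,None,fx=4.5,fy=4.5,interpolation=cv2.INTER_CUBIC); b=cv2.resize(b,None,fx=4.2,fy=4.2,interpolation=cv2.INTER_CUBIC)
c=np.zeros((460,800,3),np.uint8); c[:a.shape[0],:378]=a; c[:b.shape[0],378:798]=b[:460]
cv2.imwrite("pics/crop2.png",c)
print((ctrl.get_obs()["tool_pos"]))
E
```

```text
[ 0.58395765 -0.17965408  0.20973627]
```

View pics/crop2.png

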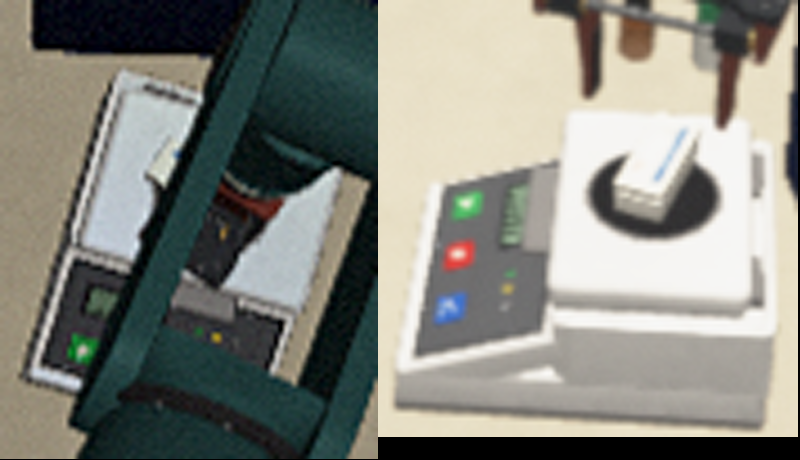

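The fingers hover over the box. In the side crop its top corners are about (615,188), (660,203), (700,140) and (665,127).

```bash
python3 - <<'E'
from h import *
S=cams()["side"]; D=lambda u,v:((u-378)/4.2+221.6,v/4.2+179.6)
q=np.array([ray(S,D(*c),.162) for c in((615,188),(660,203),(700,140),(665,127))]);print(q.round(4),q.mean(0))
q=np.array([ray(S,D(*c),.134) for c in((615,207),(656,221))]);print(q)
q=np.array([ray(S,D(*c),.21) for c in((592,95),(722,127))]);print(q,q.mean(0))
o=ctrl.get_obs();print(o["tool_pos"])
to((.5865,-.179,.138),58.5)
E
```

```text
[[ 0.5494 -0.207   0.162 ]
 [ 0.5767 -0.2278  0.162 ]
 [ 0.6197 -0.1679  0.162 ]
 [ 0.5984 -0.1492  0.162 ]] [ 0.58605788 -0.18797676  0.162     ]
[[ 0.55213637 -0.19615262  0.134     ]
 [ 0.5774614  -0.21570343  0.134     ]]
[[ 0.54182136 -0.16124539  0.21      ]
 [ 0.62245206 -0.21164578  0.21      ]] [ 0.58213671 -0.18644558  0.21      ]
[ 0.58381772 -0.18001535  0.20988044]
slide [ 2.3  1.8 71.9] ang [-0.  0. -0.]
```

Call:
step_arm(
  plan=[
    {"slide": [2,2,25],"angular": [0,0,0],"grip": 1},
    {"slide": [2,2,50],"angular": [0,0,0],"grip": 1},
    {"slide": [2,2,64],"angular": [0,0,0],"grip": 1},
    {"slide": [2,2,71],"angular": [0,0,0],"grip": 1},
    {"slide": [2,2,71],"angular": [0,0,0],"grip": 0.6},
    {"slide": [2,2,71],"angular": [0,0,0],"grip": 0.3},
    {"slide": [2,2,71],"angular": [0,0,0],"grip": 0.1},
    {"slide": [2,2,71],"angular": [0,0,0],"grip": 0.1},
  ],
)

```text
clock: 3.0
tool_pos: [0.5878, -0.1781, 0.1391]
tcp_rot: [0.0, 0.872, 0.489, 0.0]
ft_force: [0.3, -0.5, -0.2]
finger_gap: 0.0514
grasp_force: 0.0
```

Call:
step_arm(
  plan=[
    {"slide": [0,0,0],"angular": [0,0,0],"grip": 0.1},
    {"slide": [0,0,0],"angular": [0,0,0],"grip": 0.1},
    {"slide": [0,0,0],"angular": [0,0,0],"grip": 0.1},
    {"slide": [0,0,0],"angular": [0,0,0],"grip": 0.1},
  ],
)

```text
clock: 3.5
tool_pos: [0.5871, -0.1778, 0.1387]
tcp_rot: [-0.0, 0.872, 0.489, -0.0]
ft_force: [-2.3, 1.8, 3.4]
finger_gap: 0.0351
grasp_force: 29.8
```

Call:
step_arm(
  plan=[
    {"slide": [0,0,-15],"angular": [0,0,0],"grip": 0.1},
    {"slide": [0,0,-40],"angular": [0,0,0],"grip": 0.1},
    {"slide": [0,0,-60],"angular": [0,0,0],"grip": 0.1},
    {"slide": [0,0,-65],"angular": [0,0,0],"grip": 0.1},
  ],
)

```text
clock: 4.0
tool_pos: [0.5889, -0.1787, 0.2058]
tcp_rot: [0.002, 0.872, 0.489, 0.001]
ft_force: [-0.4, 0.1, -1.6]
finger_gap: 0.0353
grasp_force: 29.8
```

```bash
python3 -c "
from h import *
p=(.55896,-.18204,-.26045); m=(-.1,.18);c,s=np.cos(p[2]),np.sin(p[2])
x,y=p[0]+c*m[0]-s*m[1],p[1]+s*m[0]+c*m[1];print(x,y)
to((x,y,.2),75)"
```

```text
0.5086853528365737 0.017640895061578177
slide [ 125.6 -170.9    5.2] ang [  0.2  -0.  -16.5]
```

Call:
step_arm(
  plan=[
    {"slide": [15,-20,0],"angular": [0,0,-2],"grip": 0.1},
    {"slide": [40,-54,0],"angular": [0,0,-5],"grip": 0.1},
    {"slide": [67,-91,0],"angular": [0,0,-9],"grip": 0.1},
    {"slide": [94,-128,0],"angular": [0,0,-13],"grip": 0.1},
    {"slide": [116,-158,0],"angular": [0,0,-16.5],"grip": 0.1},
    {"slide": [126,-171,0],"angular": [0,0,-16.5],"grip": 0.1},
    {"slide": [126,-171,25],"angular": [0,0,-16.5],"grip": 0.1},
    {"slide": [126,-171,60],"angular": [0,0,-16.5],"grip": 0.1},
  ],
)

```text
clock: 5.0
tool_pos: [0.5083, 0.0189, 0.1437]
tcp_rot: [0.001, 0.793, 0.609, 0.001]
ft_force: [-0.2, -0.0, -1.2]
finger_gap: 0.0349
grasp_force: 29.8
```

```bash
python3 -c "
from h import *
to((.5087,.0176,.006),75)"
```

```text
slide [ -1.2   0.3 137.7] ang [ 0.2 -0.   0. ]
```

Call:
step_arm(
  plan=[
    {"slide": [0,0,45],"angular": [0,0,0],"grip": 0.1},
    {"slide": [0,0,90],"angular": [0,0,0],"grip": 0.1},
    {"slide": [0,0,115],"angular": [0,0,0],"grip": 0.1},
    {"slide": [0,0,125],"angular": [0,0,0],"grip": 0.1},
    {"slide": [0,0,131],"angular": [0,0,0],"grip": 0.1},
    {"slide": [0,0,135],"angular": [0,0,0],"grip": 0.1},
    {"slide": [0,0,136],"angular": [0,0,0],"grip": 0.1},
  ],
)

```text
clock: 5.88
tool_pos: [0.508, 0.0186, 0.0082]
tcp_rot: [0.0, 0.793, 0.609, 0.0]
ft_force: [-1.0, -0.0, -1.0]
finger_gap: 0.0353
grasp_force: 29.8
```

Call:
step_arm(
  plan=[
    {"slide": [0,0,1],"angular": [0,0,0],"grip": 0.1},
    {"slide": [0,0,2],"angular": [0,0,0],"grip": 0.1},
    {"slide": [0,0,2],"angular": [0,0,0],"grip": 0.1},
  ],
)

```text
clock: 6.25
tool_pos: [0.5075, 0.0187, 0.0058]
tcp_rot: [0.0, 0.793, 0.609, 0.0]
ft_force: [0.1, 0.3, -2.3]
finger_gap: 0.0352
grasp_force: 29.8
```

Call:
step_arm(
  plan=[
    {"slide": [0,0,1],"angular": [0,0,0],"grip": 0.1},
    {"slide": [0,0,2],"angular": [0,0,0],"grip": 0.1},
    {"slide": [0,0,2],"angular": [0,0,0],"grip": 0.1},
  ],
)

```text
clock: 6.62
tool_pos: [0.5075, 0.0187, 0.0047]
tcp_rot: [0.0, 0.793, 0.609, 0.0]
ft_force: [-2.1, 1.0, 12.0]
finger_gap: 0.0348
grasp_force: 29.8
```

Call:
step_arm(
  plan=[
    {"slide": [0,0,-1],"angular": [0,0,0],"grip": 0.1},
    {"slide": [0,0,-1],"angular": [0,0,0],"grip": 0.6},
    {"slide": [0,0,-1],"angular": [0,0,0],"grip": 0.6},
    {"slide": [0,0,-1],"angular": [0,0,0],"grip": 0.6},
    {"slide": [0,0,-20],"angular": [0,0,0],"grip": 0.6},
    {"slide": [0,0,-70],"angular": [0,0,0],"grip": 0.3},
    {"slide": [0,0,-130],"angular": [0,0,0],"grip": 0},
    {"slide": [0,0,-180],"angular": [0,0,0],"grip": 0},
  ],
)

```text
clock: 7.62
tool_pos: [0.5075, 0.0187, 0.1858]
tcp_rot: [0.0, 0.793, 0.609, 0.0]
ft_force: [-0.1, -0.0, -0.7]
finger_gap: 0.0261
grasp_force: 0.0
```

```bash
cat >> h.py <<'E'
P=[.558961,-.182044,-.260449]
mx=np.array([np.cos(P[2]),np.sin(P[2]),0]); my=np.array([-mx[1],mx[0],0]); zz=np.array([0,0,1.])
def W(m): m=np.array(m)/1000; return np.array([P[0],P[1],0])+m[0]*mx+m[1]*my+m[2]*zz
def Rp(pitch): # tool z points forward (machine x), pitch deg below horizontal; tool y = -machine y
    a=np.radians(pitch); z=np.cos(a)*mx-np.sin(a)*zz; y=-my; return Ro.from_matrix(np.c_[np.cross(y,z),y,z])
nrm=-Rp(70).apply([0,0,1]); KEY=W((-119.5,-50,63.5))
E
python3 -c "
from h import *
print(KEY,nrm); to(KEY+.08*nrm+[0,0,.05],R=Rp(70)); print(ctrl.get_obs()['joint_pos'])"
```

```text
[ 0.43061548 -0.19958475  0.0635    ] [-0.33048533  0.08807512  0.93969262]
slide [-230.7  -45.3   -3. ] ang [-15.7  15.6  89. ]
[-9.94120353e-02  2.65882247e-01  1.75300771e+00  1.48276717e-04
  1.12177049e+00  1.61579100e-01]
```

Call:
step_arm(
  plan=[
    {"slide": [-20,-4,0],"angular": [-1.6,1.6,9],"grip": 0},
    {"slide": [-50,-10,0],"angular": [-3.4,3.4,19],"grip": 0},
    {"slide": [-85,-17,0],"angular": [-5.1,5.1,29],"grip": 0},
    {"slide": [-120,-24,0],"angular": [-6.9,6.9,39],"grip": 0},
    {"slide": [-155,-30,0],"angular": [-8.6,8.6,49],"grip": 0},
    {"slide": [-185,-36,0],"angular": [-10.4,10.4,59],"grip": 0},
    {"slide": [-210,-41,0],"angular": [-12.2,12.2,69],"grip": 0},
    {"slide": [-231,-45,-3],"angular": [-13.9,13.9,79],"grip": 0},
  ],
)

```text
clock: 8.62
tool_pos: [0.4034, -0.1937, 0.1865]
tcp_rot: [0.02, 0.987, -0.044, 0.156]
ft_force: [0.7, 0.2, 0.1]
finger_gap: 0.0003
grasp_force: 0.0
```

```bash
python3 -c "
from h import *
to(KEY+.05*nrm,R=Rp(70)); print(ctrl.get_obs()['joint_pos'])"
```

```text
slide [-13.3  -1.5  75.6] ang [-1.7  1.8  9.6]
[-0.75107659  0.03736962  2.10310434  0.25224414  0.74901032  0.74462159]
```

Call:
step_arm(
  plan=[
    {"slide": [-5,0,15],"angular": [-1.0,1.0,5],"grip": 0},
    {"slide": [-13,-1.5,40],"angular": [-1.7,1.8,9.6],"grip": 0},
    {"slide": [-13,-1.5,65],"angular": [-1.7,1.8,9.6],"grip": 0},
    {"slide": [-13,-1.5,76],"angular": [-1.7,1.8,9.6],"grip": 0},
    {"slide": [-13,-1.5,76],"angular": [-1.7,1.8,9.6],"grip": 0},
  ],
)

```text
clock: 9.25
tool_pos: [0.4153, -0.1942, 0.1099]
tcp_rot: [0.022, 0.977, -0.125, 0.172]
ft_force: [-0.5, 0.2, 0.1]
finger_gap: 0.0005
grasp_force: 0.0
```

```bash
python3 - <<'E'
from h import *
import cv2
to(KEY,R=Rp(70)); print(ctrl.get_obs()['joint_pos'])
S=cams()
a=S["top"]["frame"][150:242,260:344,::-1]; b=S["side"]["frame"][190:280,212:292,::-1]
a=cv2.resize(a,None,fx=4.6,fy=4.6,interpolation=cv2.INTER_CUBIC); b=cv2.resize(b,None,fx=5,fy=5,interpolation=cv2.INTER_CUBIC)
c=np.zeros((460,800,3),np.uint8); c[:a.shape[0],:386]=a; c[:450,390:790]=b
cv2.imwrite("pics/crop3.png",c[:, :800])
E
```

```text
slide [-0.6  1.3 49.1] ang [-0.1  0.1  0.4]
[-0.71805807  0.19467827  2.21557614  0.36286474  0.44337121  0.80016392]
```

View pics/crop3.png

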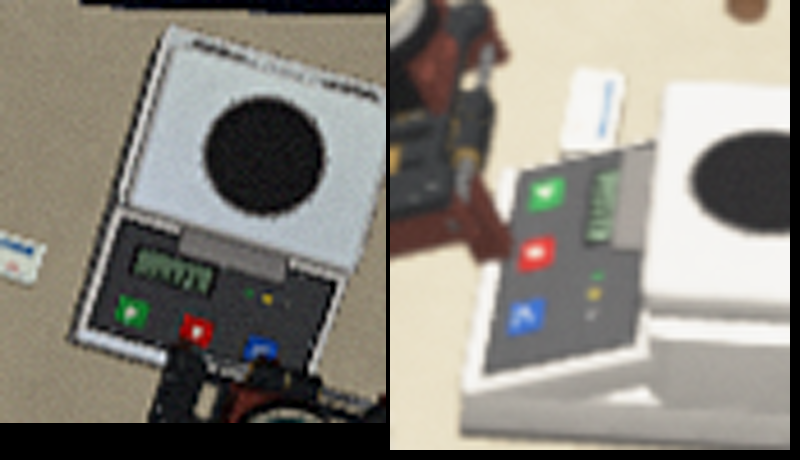

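The box lies flat on the worktop (side crop (592,110)). The fingertip is at about (508,250) in the side crop and the blue key at (526,316), with (260,350) for the key in the top crop.

```bash
python3 - <<'E'
from h import *
S=cams();o=ctrl.get_obs()["tool_pos"]
D=lambda uv:((uv-[211.6,189.6])*5+[390,0]).round(); T=lambda uv:((uv-[259.6,149.6])*4.6).round()
for X in(o,KEY,KEY+.055*my,KEY+.11*my): print(D(proj(S["side"],X)[0]),T(proj(S["top"],X)[0]))
E
```

```text
[496. 252.] [266. 370.]
[525. 312.] [263. 352.]
[535. 249.] [198. 333.]
[545. 189.] [134. 314.]
```

Call:
step_arm(
  plan=[
    {"slide": [0,1,20],"angular": [0,0,0],"grip": 0},
    {"slide": [-0.5,1.3,35],"angular": [0,0,0],"grip": 0},
    {"slide": [-0.5,1.3,42],"angular": [0,0,0],"grip": 0},
    {"slide": [-0.5,1.3,44],"angular": [0,0,0],"grip": 0},
    {"slide": [-0.5,1.3,45],"angular": [0,0,0],"grip": 0},
  ],
)

```text
clock: 10.07
tool_pos: [0.4296, -0.1996, 0.0683]
tcp_rot: [0.023, 0.977, -0.125, 0.172]
ft_force: [-0.5, 0.9, -0.9]
finger_gap: 0.0003
grasp_force: 0.0
```

Call:
step_arm(
  plan=[
    {"slide": [0,0,1],"angular": [0,0,0],"grip": 0},
    {"slide": [0,0,2],"angular": [0,0,0],"grip": 0},
  ],
)

```text
clock: 10.32
tool_pos: [0.4303, -0.1998, 0.0663]
tcp_rot: [0.023, 0.977, -0.125, 0.172]
ft_force: [-1.0, 0.0, -0.2]
finger_gap: 0.0005
grasp_force: 0.0
```

Call:
step_arm(
  plan=[
    {"slide": [0,0,1],"angular": [0,0,0],"grip": 0},
    {"slide": [0,0,1.5],"angular": [0,0,0],"grip": 0},
  ],
)

```text
clock: 10.58
tool_pos: [0.4307, -0.1998, 0.0646]
tcp_rot: [0.023, 0.977, -0.125, 0.172]
ft_force: [0.8, -0.7, -0.6]
finger_gap: 0.0007
grasp_force: 0.0
```

Call:
step_arm(
  plan=[
    {"slide": [0,0,0.7],"angular": [0,0,0],"grip": 0},
    {"slide": [0,0,1.2],"angular": [0,0,0],"grip": 0},
  ],
)

```text
clock: 10.82
tool_pos: [0.431, -0.1999, 0.0634]
tcp_rot: [0.023, 0.977, -0.125, 0.172]
ft_force: [-0.6, -0.3, 0.7]
finger_gap: 0.0005
grasp_force: 0.0
```

Call:
step_arm(
  plan=[
    {"slide": [0,0,0.5],"angular": [0,0,0],"grip": 0},
    {"slide": [0,0,1],"angular": [0,0,0],"grip": 0},
  ],
)

```text
clock: 11.08
tool_pos: [0.4314, -0.2, 0.0625]
tcp_rot: [0.023, 0.977, -0.125, 0.172]
ft_force: [0.3, 0.6, 0.0]
finger_gap: 0.0007
grasp_force: 0.0
```

Call:
step_arm(
  plan=[
    {"slide": [0,0,0.6],"angular": [0,0,0],"grip": 0},
    {"slide": [0,0,1.2],"angular": [0,0,0],"grip": 0},
  ],
)

```text
clock: 11.32
tool_pos: [0.4317, -0.2001, 0.0616]
tcp_rot: [0.023, 0.977, -0.125, 0.172]
ft_force: [-3.4, 0.7, 9.7]
finger_gap: 0.0003
grasp_force: 5.2
```

Call:
step_arm(
  plan=[
    {"slide": [0,0,0.5],"angular": [0,0,0],"grip": 0},
    {"slide": [0,0,1],"angular": [0,0,0],"grip": 0},
  ],
)

```text
clock: 11.58
tool_pos: [0.432, -0.2002, 0.0608]
tcp_rot: [0.023, 0.977, -0.125, 0.172]
ft_force: [-0.8, 1.0, 3.1]
finger_gap: 0.0004
grasp_force: 1.8
```

```bash
python3 - <<'E'
from h import *
import cv2
S=cams(); b=S["side"]["frame"][170:280,212:332,::-1]
cv2.imwrite("pics/s4.png",cv2.resize(b,None,fx=4,fy=4,interpolation=cv2.INTER_CUBIC)); o=ctrl.get_obs();print(o["ft_force"],o["tool_pos"])
E
```

```text
[-1.58062699  0.25697989  3.11330103] [ 0.43203911 -0.20020166  0.06063565]
```

View pics/s4.png

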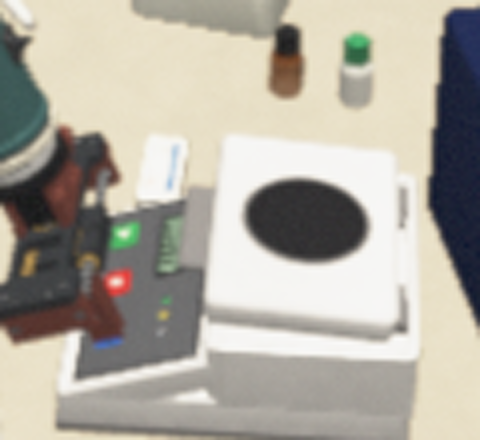

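The fingertip is on the blue key (105,335) and the lid still looks shut, so I'll press further.

Call:
step_arm(
  plan=[
    {"slide": [0,0,0.4],"angular": [0,0,0],"grip": 0},
    {"slide": [0,0,0.7],"angular": [0,0,0],"grip": 0},
    {"slide": [0,0,0.7],"angular": [0,0,0],"grip": 0},
  ],
)

```text
clock: 12.05
tool_pos: [0.4322, -0.2002, 0.0602]
tcp_rot: [0.023, 0.977, -0.125, 0.172]
ft_force: [-5.6, 1.6, 13.1]
finger_gap: 0.0008
grasp_force: 7.3
```

Call:
step_arm(
  plan=[
    {"slide": [0,0,0.4],"angular": [0,0,0],"grip": 0},
    {"slide": [0,0,0.7],"angular": [0,0,0],"grip": 0},
    {"slide": [0,0,0.7],"angular": [0,0,0],"grip": 0},
  ],
)

```text
clock: 12.42
tool_pos: [0.4323, -0.2003, 0.0601]
tcp_rot: [0.023, 0.977, -0.125, 0.173]
ft_force: [-10.5, 2.3, 23.5]
finger_gap: 0.0007
grasp_force: 13.4
```

Call:
step_arm(
  plan=[
    {"slide": [0,0,-3],"angular": [0,0,0],"grip": 0},
    {"slide": [0,0,-20],"angular": [0,0,0],"grip": 0},
    {"slide": [0,0,-50],"angular": [0,0,0],"grip": 0},
    {"slide": [0,0,-60],"angular": [0,0,0],"grip": 0},
  ],
)

```text
clock: 12.92
tool_pos: [0.4129, -0.1954, 0.1166]
tcp_rot: [0.023, 0.977, -0.124, 0.173]
ft_force: [0.1, -0.1, -0.1]
finger_gap: 0.0006
grasp_force: 0.0
```

```bash
python3 - <<'E'
from h import *
import cv2
S=cams(); b=S["side"]["frame"][170:280,212:332,::-1]; a=S["top"]["frame"][140:242,260:354,::-1]
b=cv2.resize(b,None,fx=3.5,fy=3.5,interpolation=cv2.INTER_CUBIC);a=cv2.resize(a,None,fx=4,fy=4,interpolation=cv2.INTER_CUBIC)
c=np.zeros((410,800,3),np.uint8);c[:b.shape[0],:420]=b;c[:408,420:796]=a
cv2.imwrite("pics/s5.png",c); o=ctrl.get_obs();print(o["ft_force"],o["tool_pos"],o["joint_pos"])
E
```

```text
[0.1173974  0.52260518 0.4001591 ] [ 0.4131749  -0.19553308  0.1163396 ] [-0.72535048  0.17755636  2.21318274  0.35538361  0.45984416  0.80275566]
```

View pics/s5.png

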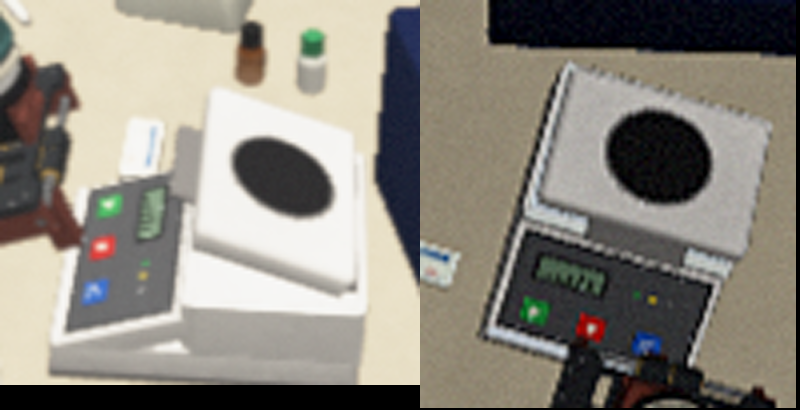

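The lid is ajar in both views: it is tilted, and the lip is at about (185,160) in the side crop. Next I'll fit a kinematic model from the readings so far and use it to check hook poses along the lid's arc.

```bash
cat > kin.py <<'E'
from h import *
ry=lambda a:Ro.from_euler('y',a); rz=lambda a:Ro.from_euler('z',a)
o=ctrl.get_obs()
data=[([-1.336,.359,1.51,0,1.272,-.115],[.2055,-.5631,.2219]),([-.09941,.26588,1.75301,.00015,1.12177,.16158],[.5075,.0187,.1858]),
([-.75108,.03737,2.1031,.25224,.74901,.74462],[.4034,-.1937,.1865]),([-.71806,.19468,2.21558,.36286,.44337,.80016],[.4153,-.1942,.1099]),([-.72535,.177556,2.213183,.355384,.459844,.802756],[.41317,-.19553,.11634])]
def fk(q,k):
    a1,b,h,L2,a3,d4,L6=k
    A=rz(q[0]);B=A*ry(q[1]);C=B*ry(q[2]);E=C*rz(q[3])*ry(q[4])
    return A.apply([a1,b,h])+B.apply([0,0,L2])+C.apply([a3,0,d4])+E.apply([0,0,L6]),E*rz(q[5])
k0=[.1,.07,.4,.4,0,.4,.3]
r=least_squares(lambda k:np.concatenate([(fk(q,k)[0]-p)*1000 for q,p in data]+[(k-np.array(k0))*1]),k0); k=r.x
lo=np.array([-2.97,-1.01,.21,-.96,.2,-2.98]);hi=np.array([2.97,2.36,2.38,4.11,2.71,2.98])
def ik(p,R,q0):
    f=lambda q:np.r_[(fk(q,k)[0]-p)*10,(R.inv()*fk(q,k)[1]).as_rotvec()]
    s=least_squares(f,np.clip(q0,lo+.01,hi-.01),bounds=(lo,hi)); return s.x,np.linalg.norm(s.fun)
def hook(th,pitch,y=0,inn=14,gap=0):
    # TCP when fingertip's upper corner is inn mm in from lip edge, gap mm below lip underside, lid angle th
    x,z=-166+inn,4-gap; X=100+x*np.cos(th)+z*np.sin(th); Z=106-x*np.sin(th)+z*np.cos(th)
    a=np.radians(pitch); return W((X-10*np.sin(a),y,Z-10*np.cos(a)))
E
python3 - <<'E'
from kin import *
np.set_printoptions(precision=3,suppress=True)
print(k,r.fun[:15].round(1)); p,R=fk(o["joint_pos"],k); q=np.array(o["tcp_rot"]); print((Ro.from_quat(q[[1,2,3,0]]).inv()*R).as_rotvec())
for y in (0,30):
  for p0 in (65,55,45,35):
    q,e=ik(hook(.36,p0,y),Rp(p0),o["joint_pos"]); print(y,p0,q,round(e,4))
for th,p0 in((.7,60),(1.1,70),(1.5,80),(1.5,90)):
    q,e=ik(hook(th,p0),Rp(p0),o["joint_pos"]); print(th,p0,q,round(e,4))
E
```

```text
[0.002 0.069 0.266 0.609 0.112 0.432 0.38 ] [ 0.2 -0.2  0.3 -0.4  0.1 -0.3 -0.1 -0.1 -0.3 -0.  -0.1  0.1  0.  -0.1
  0.1]
[-0.    -0.    -1.571]
0 65 [-0.529  0.179  2.084  0.251  0.469  2.673] 0.0
0 55 [-0.576  0.178  2.234  0.906  0.228  1.987] 0.0
0 45 [-0.633  0.242  2.38   2.269  0.341  0.572] 0.0065
0 35 [-0.665  0.255  2.38   2.214  0.388  0.595] 0.1721
30 65 [-0.45   0.177  2.086  0.182  0.455  2.805] 0.0
30 55 [-0.492  0.175  2.231  0.764  0.2    2.196] 0.0101
30 45 [-0.523  0.238  2.38   2.469  0.296  0.461] 0.0107
30 35 [-0.524  0.248  2.38   2.501  0.316  0.429] 0.1776
0.7 60 [-0.53   0.128  2.052  0.298  0.472  2.64 ] 0.0
1.1 70 [-0.47   0.196  1.761  0.095  0.845  2.881] 0.0
1.5 80 [-0.428  0.344  1.46   0.031  1.165  2.965] 0.0
1.5 90 [-0.414  0.436  1.296  0.005  1.409  2.98 ] 0.0087
```

```bash
cat >> kin.py <<'E'
hi[5]+=1.571
np.set_printoptions(precision=2,suppress=True)
def arc(th,back=0,y=25,s=20):
    p=65+max(0,th-.7)/.8*23; a=np.radians(p)
    X=100-166*np.cos(th)+4*np.sin(th); Z=106+166*np.sin(th)+4*np.cos(th)
    return W((X+s*np.cos(a)-10*np.sin(a)-back,y,Z-s*np.sin(a)-10*np.cos(a))),Rp(p)
E
python3 - <<'E'
from kin import *
P_,R_=arc(.36,25); print(P_); to(P_,R=R_)
q=o["joint_pos"]
for th in (.36,.6,.8,1.,1.2,1.4,1.5):
    P_,R_=arc(th); q,e=ik(P_,R_,q); print(th,P_,q,round(e,4))
E
```

```text
[ 0.49 -0.14  0.15]
slide [ 65.  -75.1  -7.8] ang [-0.   4.9  0.4]
0.36 [ 0.51 -0.14  0.15] [-0.47  0.2   2.11  0.22  0.41  2.76] 0.0
0.6 [ 0.53 -0.15  0.18] [-0.46  0.16  2.03  0.16  0.53  2.82] 0.0
0.8 [ 0.55 -0.15  0.21] [-0.44  0.17  1.92  0.11  0.68  2.89] 0.0
1.0 [ 0.57 -0.16  0.23] [-0.42  0.21  1.76  0.06  0.89  2.96] 0.0
1.2 [ 0.6  -0.17  0.24] [-0.4   0.28  1.59  0.03  1.08  2.99] 0.0
1.4 [ 0.63 -0.18  0.25] [-0.38  0.37  1.42  0.01  1.26  3.02] 0.0
1.5 [ 0.65 -0.18  0.25] [-0.38  0.42  1.34  0.    1.35  3.02] 0.0
```

Call:
step_arm(
  plan=[
    {"slide": [5,-20,0],"angular": [0,1,0],"grip": 0},
    {"slide": [12,-50,0],"angular": [0,2,0],"grip": 0},
    {"slide": [25,-70,0],"angular": [0,4,0],"grip": 0},
    {"slide": [45,-75,-4],"angular": [0,5,0.4],"grip": 0},
    {"slide": [60,-75,-8],"angular": [0,5,0.4],"grip": 0},
    {"slide": [65,-75,-8],"angular": [0,5,0.4],"grip": 0},
    {"slide": [65,-75,-8],"angular": [0,5,0.4],"grip": 0},
  ],
)

```text
clock: 13.9
tool_pos: [0.488, -0.137, 0.1444]
tcp_rot: [0.027, 0.968, -0.127, 0.214]
ft_force: [0.7, -0.5, 0.4]
finger_gap: 0.0002
grasp_force: 0.0
```

```bash
python3 - <<'E'
from kin import *
import cv2
for th in (.36,.4,.46,.52,.58,.64,.7): to(*arc(th)[:1],R=arc(th)[1])
S=cams(); b=S["side"]["frame"][160:280,212:332,::-1]
cv2.imwrite("pics/s6.png",cv2.resize(b,None,fx=4,fy=4,interpolation=cv2.INTER_CUBIC))
E
```

```text
slide [23.9  0.2  9.5] ang [-0.1  0.1 -0. ]
slide [28.8  0.2  5.1] ang [-0.1  0.1 -0. ]
slide [36.5  0.2 -1.2] ang [-0.1  0.1 -0. ]
slide [44.6  0.2 -7. ] ang [-0.1  0.1 -0. ]
slide [ 53.1   0.2 -12.3] ang [-0.1  0.1 -0. ]
slide [ 61.8   0.1 -17.1] ang [-0.1  0.1 -0. ]
slide [ 70.8   0.1 -21.3] ang [-0.1  0.1 -0. ]
```

View pics/s6.png

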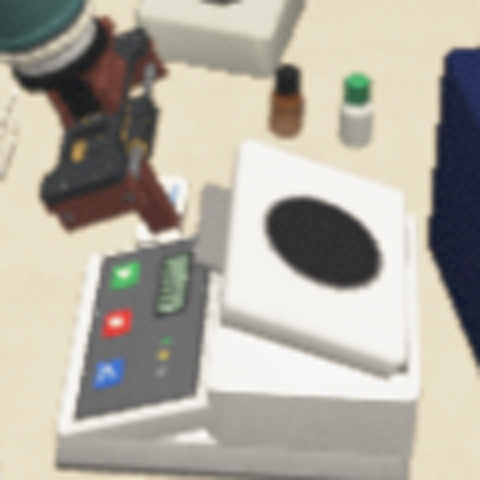

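The fingertip (175,225) is just in front of the lip (205,230), so I'll push along the arc.

Call:
step_arm(
  plan=[
    {"slide": [10,0,9],"angular": [0,0,0],"grip": 0},
    {"slide": [18,0,10],"angular": [0,0,0],"grip": 0},
    {"slide": [24,0,9.5],"angular": [0,0,0],"grip": 0},
    {"slide": [29,0,5],"angular": [0,0,0],"grip": 0},
    {"slide": [36.5,0,-1],"angular": [0,0,0],"grip": 0},
    {"slide": [44.5,0,-7],"angular": [0,0,0],"grip": 0},
    {"slide": [53,0,-12],"angular": [0,0,0],"grip": 0},
  ],
)

```text
clock: 14.88
tool_pos: [0.53, -0.1482, 0.1794]
tcp_rot: [0.027, 0.968, -0.127, 0.215]
ft_force: [-2.6, 2.1, 0.2]
finger_gap: 0.0002
grasp_force: 1.3
```

```bash
python3 - <<'E'
from kin import *
import cv2
for th in (.65,.73,.81,.89,.97,1.05,1.13,1.2): to(*arc(th)[:1],R=arc(th)[1])
print(o["ft_force"])
E
```

```text
slide [ 9.1  0.2 -4.5] ang [-0.1 -0.  -0. ]
slide [ 20.9   0.2 -10.1] ang [-0.1 -0.9 -0. ]
slide [ 32.6   0.2 -14.9] ang [-0.1 -3.2 -0. ]
slide [ 44.7   0.2 -18.8] ang [-0.1 -5.5 -0. ]
slide [ 57.    0.2 -21.7] ang [-0.1 -7.8 -0. ]
slide [ 69.5   0.2 -23.5] ang [ -0.1 -10.1  -0. ]
slide [ 82.1   0.1 -24.3] ang [ -0.1 -12.4  -0. ]
slide [ 93.1   0.1 -24.2] ang [ -0.1 -14.4  -0. ]
[-2.61  2.14  0.19]
```

In contact, with about 3 N of push, so I'll continue.

Call:
step_arm(
  plan=[
    {"slide": [9,0,-4.5],"angular": [0,0,0],"grip": 0},
    {"slide": [21,0,-10],"angular": [0,-0.9,0],"grip": 0},
    {"slide": [32.5,0,-15],"angular": [0,-3.2,0],"grip": 0},
    {"slide": [44.5,0,-19],"angular": [0,-5.5,0],"grip": 0},
    {"slide": [57,0,-21.5],"angular": [0,-7.8,0],"grip": 0},
    {"slide": [69.5,0,-23.5],"angular": [0,-10.1,0],"grip": 0},
    {"slide": [82,0,-24],"angular": [0,-12.4,0],"grip": 0},
    {"slide": [93,0,-24],"angular": [0,-14.4,0],"grip": 0},
  ],
)

```text
clock: 15.88
tool_pos: [0.603, -0.1682, 0.2408]
tcp_rot: [0.012, 0.987, -0.129, 0.092]
ft_force: [-0.9, 0.9, -0.7]
finger_gap: 0.0007
grasp_force: 0.3
```

```bash
python3 - <<'E'
from kin import *
import cv2
for th in (1.26,1.33,1.4,1.46,1.52,1.55): to(*arc(th)[:1],R=arc(th)[1])
S=cams(); b=S["side"]["frame"][100:280,182:362,::-1]
cv2.imwrite("pics/s7.png",cv2.resize(b,None,fx=3,fy=3,interpolation=cv2.INTER_CUBIC))
E
```

```text
slide [ 7.7 -0.3 -1.8] ang [-0.  -1.8 -0. ]
slide [18.6 -0.3 -2.9] ang [-0.  -3.8 -0. ]
slide [29.6 -0.3 -3.3] ang [-0.  -5.8 -0. ]
slide [38.9 -0.3 -2.9] ang [-0.  -7.5 -0. ]
slide [48.3 -0.3 -2. ] ang [-0.  -9.3 -0. ]
slide [52.9 -0.3 -1.4] ang [ -0.  -10.1  -0. ]
```

View pics/s7.png

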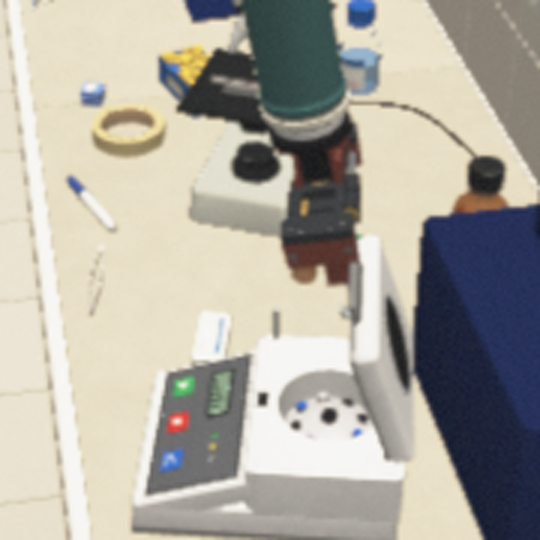

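The lid is well up, with the finger against its inner edge, so I'll finish the swing.

Call:
step_arm(
  plan=[
    {"slide": [8,0,-2],"angular": [0,-1.8,0],"grip": 0},
    {"slide": [18.5,0,-3],"angular": [0,-3.8,0],"grip": 0},
    {"slide": [29.5,0,-3],"angular": [0,-5.8,0],"grip": 0},
    {"slide": [39,0,-3],"angular": [0,-7.5,0],"grip": 0},
    {"slide": [46,0,-2],"angular": [0,-9,0],"grip": 0},
    {"slide": [50,0,-2],"angular": [0,-9.5,0],"grip": 0},
    {"slide": [53,0,-2],"angular": [0,-10,0],"grip": 0},
    {"slide": [53,0,-2],"angular": [0,-10,0],"grip": 0},
  ],
)

```text
clock: 16.98
tool_pos: [0.6512, -0.1808, 0.2513]
tcp_rot: [-0.0, 0.992, -0.13, 0.005]
ft_force: [-0.5, -0.7, -0.3]
finger_gap: 0.0001
grasp_force: 0.0
```

Call:
step_arm(
  plan=[
    {"slide": [-10,0,0],"angular": [0,0,0],"grip": 0},
    {"slide": [-40,0,-5],"angular": [0,0,0],"grip": 0},
    {"slide": [-80,0,-20],"angular": [0,0,0],"grip": 0},
    {"slide": [-125,0,-40],"angular": [0,0,0],"grip": 0},
    {"slide": [-165,0,-60],"angular": [0,0,0],"grip": 0},
    {"slide": [-180,0,-70],"angular": [0,0,0],"grip": 0},
    {"slide": [-180,0,-70],"angular": [0,0,0],"grip": 0},
    {"slide": [-180,0,-70],"angular": [0,0,0],"grip": 0},
  ],
)

```text
clock: 17.98
tool_pos: [0.4773, -0.1346, 0.3189]
tcp_rot: [-0.0, 0.992, -0.13, 0.005]
ft_force: [-0.7, -0.5, -0.6]
finger_gap: 0.0005
grasp_force: 0.0
```

```bash
python3 - <<'E'
from h import *
import cv2
S=cams(); b=S["side"]["frame"][100:300,182:362,::-1]; a=S["top"]["frame"][100:250,200:400,::-1]
b=cv2.resize(b,None,fx=2.2,fy=2.2,interpolation=cv2.INTER_CUBIC);a=cv2.resize(a,None,fx=2,fy=2,interpolation=cv2.INTER_CUBIC)
c=np.zeros((440,800,3),np.uint8);c[:440,:396]=b;c[:300,400:800]=a
cv2.imwrite("pics/s8.png",c)
E
```

```text
(no output)
```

View pics/s8.png

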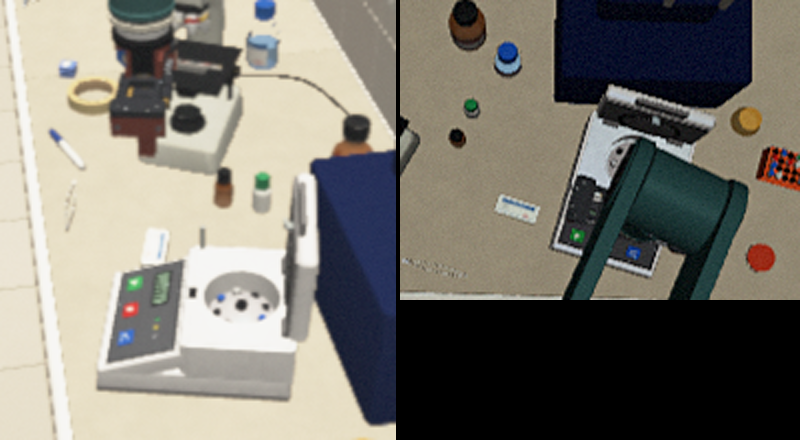

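The lid stands fully open on its stop (side (303,255)). The box sits on the worktop beside the machine (side (155,245), top (518,208)), the other items are undisturbed, and the gripper is clear.

```bash
python3 -c "
from workcell import ctrl
print(ctrl.job_done())"
```

```text
the job is handed in; nothing more can be done
None
```

Job handed in at about 18 s: the slide box is upright on the worktop to the machine's left, the blue key released the catch at no more than about 26 N measured, and the lid rests open on its back stop with the arm clear.

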